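# Touch-test two repaired keys

## Task

Three repaired key modules sit in the test cradle: one has a large round steel key, one a long bar and one a small square. To test the contacts, touch the round key lightly with the closed fingertips so that it gives a little, stay on it for about a second and come off; then do the same with the long key, and withdraw. Do not touch the square key or its module, do not lift or shift any module, and leave the parts lying round the cradle where they are.

Things in the scene. Friction and masses are not known exactly. Their poses are not given: they have to be found in the camera images.
- cradle: fixed aluminium test cradle, 78 mm (own x) by 222 mm (own y), walls 20 mm high; three square pockets in a row along its y, centres 72 mm apart, each holding one key module. Origin at the middle of its underside, on the bench; it stands anywhere on the open bench, turned up to 0.5 rad
- round_module: loose black key module in a pocket of the cradle, housing 63 x 63 x 34 mm, 0.2 to 0.35 kg; origin at the middle of its underside, 6 mm above the bench, z up, axes parallel to the cradle's. It carries the round key. Which of the three pockets it is in varies
- round_top (a point): centre of the top face of the round key: a flat steel disc, diameter 44 mm. At rest it stands 12 mm above the housing (52 mm above the bench) and moves down with the key. Own axes as the module's
- round_key (a joint): travel of the round key in m: 0 at rest, 0.008 fully pressed in. Sprung: it starts to move at about 1 N, takes about 8 N fully down, and comes back by itself
- long_module: loose black key module in a pocket of the cradle, housing 63 x 63 x 34 mm, 0.2 to 0.35 kg; origin at the middle of its underside, 6 mm above the bench, z up, axes parallel to the cradle's. It carries the long key. Which of the three pockets it is in varies
- long_top (a point): centre of the top face of the long key: a flat steel bar, 58 mm along its own y and 22 mm along its own x. At rest it stands 12 mm above the housing (52 mm above the bench) and moves down with the key. Own axes as the module's
- long_key (a joint): travel of the long key in m: 0 at rest, 0.008 fully pressed in. Sprung: it starts to move at about 1 N, takes about 8 N fully down, and comes back by itself
- square_module: loose black key module in a pocket of the cradle, housing 63 x 63 x 34 mm, 0.2 to 0.35 kg; origin at the middle of its underside, 6 mm above the bench, z up, axes parallel to the cradle's. It carries the square key. Which of the three pockets it is in varies
- square_top (a point): centre of the top face of the square key: a small flat steel square, 26 x 26 mm. At rest it stands 12 mm above the housing (52 mm above the bench) and moves down with the key. Own axes as the module's
- square_key (a joint): travel of the square key in m: 0 at rest, 0.008 fully pressed in. Sprung: it starts to move at about 1 N, takes about 8 N fully down, and comes back by itself
- capacitor_can: blue capacitor can, 35 mm diameter, 60 mm high, standing, loose on the bench close to the cradle, a bystander; origin at the middle of its underside
- toroid: copper-wound ring, 53 mm diameter, 18 mm high, loose on the bench close to the cradle, a bystander; origin at the middle of its underside
- terminal_0: blue terminal block, 14 x 36 x 19 mm, loose on the bench close to the cradle, a bystander; origin at the middle of its underside
- heatsink: finned metal heat sink, 45 x 60 x 26 mm, loose on the bench close to the cradle, a bystander; origin at the middle of its underside
- loupe: black eye loupe, 41 mm diameter, 26 mm high, loose on the bench close to the cradle, a bystander; origin at the middle of its underside
Not all that is in view belongs to the job. Leave any yellow look-alike of the long_module alone. What is shaped like the round_module but yellow is not meant.

How it is judged:
On the way, in this order (a step that is already met when the one before it is completed fails the run):
1. the round key is held down (1 mm or more) by the fingers for half a second (contact force between the fingers and round_module above 0.4 N and value of joint round_key above 0.001 m), for 0.5 s.
2. the fingers have come off the round module (contact force between the fingers and round_module below 0.1 N and value of joint round_key below 0.001 m), for 0.1 s.
3. the long key is held down (1 mm or more) by the fingers for half a second (contact force between the fingers and long_module above 0.4 N and value of joint long_key above 0.001 m), for 0.5 s.
At the end, for the whole second after the job is handed in: all three keys are back up (under 1 mm of travel), every module rests within 10 mm of where it was, and every bystander within 15 mm (value of joint each of round_key, long_key, square_key below 0.001 m and distance of each of round_module, long_module, square_module from where it was at the start of the episode below 0.01 m and linear speed of each of round_module, long_module, square_module below 0.02 m/s and distance of each of capacitor_can, toroid, terminal_0, heatsink, loupe from where it was at the start of the episode below 0.015 m); the robot touches nothing.
It fails at once if the fingers or arm bear on the round module with more than 20 N: not a light touch (contact force between any of the fingers, the arm and round_module above 20 N).
It fails at once if the fingers or arm bear on the long module with more than 20 N: not a light touch (contact force between any of the fingers, the arm and long_module above 20 N).
It fails at once if the square key or its module is touched (value of joint square_key above 0.002 m or contact force between any of the fingers, the arm and square_module above 1 N).
It fails at once if a key module is lifted or pushed out of place (10 mm) (distance of any of round_module, long_module, square_module from where it was at the start of the episode above 0.01 m).
It fails at once if a bystander is moved more than 15 mm (distance of any of capacitor_can, toroid, terminal_0, heatsink, loupe from where it was at the start of the episode above 0.015 m).
It also fails if it takes over 48 s, if anything falls off the work surface, if the arm or the gripper's body presses on something with over 40 N, if the wrist force passes 120 N, or if a joint passes its speed limit or range.

## Robot

A 6-joint arm with a two-finger parallel gripper is mounted at the origin on a cart in front of the work surface, level with it; the furniture and walls round the work are solid. World frame = base frame: x ahead of the robot, y to its left, z up, the work surface at z = 0. Lengths are in m, angles in rad, forces in N, time in s.
With the tool pointing down it reaches from about 0.35 to 0.975 m from the base axis. Payload 17.4 kg.
Tool frame: the origin (TCP) lies midway between the tips of the shut fingers; the grasp point (between the pads) lies 19 mm behind it (hold_point_z is the z of the grasp point in the tool frame, in m); z points along the fingers, y is the line along which they close (so a half turn about z gives the same grasp; the last joint's range is limited). The gripper opens to 85 mm and grips with 20 to 120 N. Pads are 22 mm wide; open, the fingers measure 114 mm over their backs; the gripper's body (76 mm by 85 mm) begins 54 mm behind the grasp point. The pads swing forward as they close: fully open they stand 13 mm farther back than shut.
Start: joints at [-1.285, 0.116, 1.442, -0, 1.584, -0.038], TCP at [0.215, -0.64, 0.231] pointing down, gripper open.
Joint ranges: [-2.83, 2.83], [-0.83, 2.19], [0.07, 2.5], [-1.14, 4.28], [0.01, 3], [-2.97, 2.97]. Speed limits (rad/s): [1.89, 1.89, 2.22, 3.14, 3.14, 3.14].

## Interface

Orientations are given as a rotation vector (axis times angle).
In Python, from workcell import * gives the robot as it stands. The module is installed in compiled form; this text tells all that it offers.
- The arm moves only by the shell command python3 -m pendant 'ROWS'. ROWS is text: rows parted by semicolons, each of 7 numbers parted by spaces: the shift along the tool's x, y, z each as a share of 0.03 m, from -1 to 1, then the turn, a rotation vector about the tool's x, y, z each as a share of 4 degrees, from -1 to 1, then the gripper's target within -1 to 1 (fully open at 1, half-way at 0, shut at -1). In form: x y z wx wy wz claw; .... A call has 1 to 12 rows; each row shifts and turns the commanded pose from where the row before left it, along the tool's axes as they then stand; what a row does not reach is not made up. A row lasts 1/12 s, in which the tool goes at most 41.7 mm and 7.16 degrees, less where a joint would pass 70% of its speed; a pose out of reach is approached as far as the arm can. A call with a number of a shift or a turn outside -1 to 1 is refused whole. A call with a gripper value outside its range is refused whole. The fingers move at their own pace and stop on an object; the grip force is fixed at half the most. Time passes only in rows, so rows that do not move let the fingers close. It gives the time, the measured TCP pose, the force, the opening and the grip force at its end, in the units of the state.
- observe(): the state, without advancing time (a new reading comes with each control period).
- grab_frame(name): name is "scene" or "top"; returns a dict with "img" (420x560x3 uint8, blue, green, red), "depth" (420x560 float32, m along the optical axis (not along the pixel's ray), 0 where there is no reading), "camera_matrix" (3x3 intrinsics, pixels), "world_to_cam" (4x4, takes a point from world to camera coordinates). Camera axes: x right, y up, looking along -z (the intrinsics and any distortion apply to the point x, -y, -z); pixel columns grow to the right and rows downward; lengths in m; the calibration is good to about 2 mm. A picture is of the moment at which its call begins.
- hand_in(): hands the job in; it is judged then, once.
Trained networks look in the newest picture that a camera, given by its name, has taken for a name from the list of things; names that differ only in an ending like _2 or _b are one class to them, and where a whole thing is asked for, a point or a joint stands for the part that bears it (a point fixed in the world has none). Each returns a list of dicts, best first, with "conf" (0 to 1); they miss things now and then, are a little off and sometimes report something else, mostly with a low value. They report only what shows in the picture. A call takes as long as a camera call. They do not tell look-alikes from the thing itself.
- spot_in(camera, name): "uv" ([column, row] in pixels, amid what is visible of it).
The state is a dict: "time": time; "joint_positions": joint angles; "joint_velocities": joint speeds; "tau": joint torques, N m; "eef_pos": TCP position; "tool_rot": TCP orientation; "contact_force": force on the tool from outside, world axes, zero at the start; "torque": the same for the moment, N m; "width": finger opening in m; "grip_force": force on a finger pad.
Only numpy, scipy, OpenCV 4.12 (cv2) and the standard library are available. Lean on these libraries where they do the work, as an engineer would, in place of code of your own. Each camera call takes 0.05 s, during which the arm holds its last target. There are 200 camera calls.

## Working session

There is one attempt and no reset: what is moved stays moved. The work goes in short steps, Python scripts to look and compute and a shell command to move; the robot and the scene stay as the last step left them, time stands still between calls to the robot, and variables do not carry over. Pictures are saved under pics/ and viewed, at most 10 in all, crops included, and the job is handed in when it is done.

```bash
mkdir -p pics; cat > h.py <<'E'
from workcell import *
import numpy as np, cv2
def world(f,u,v,z=None):
    K=np.array(f["camera_matrix"]);T=np.linalg.inv(np.array(f["world_to_cam"]))
    r=np.array([(u-K[0,2])/K[0,0],-(v-K[1,2])/K[1,1],-1.0])
    d=T[:3,:3]@r; o=T[:3,3]
    if z is None:
        s=np.median(f["depth"][int(v)-1:int(v)+2,int(u)-1:int(u)+2])
    else: s=(z-o[2])/d[2]
    return o+s*d
E
python3 - <<'E'
from h import *
s=observe();print(s["eef_pos"],s["tool_rot"],s["contact_force"],s["width"],s["time"])
for c in("top","scene"):
    f=grab_frame(c);cv2.imwrite(f"pics/{c}0.png",f["img"])
    for n in("round_top","long_top","square_top","cradle","round_module","long_module","square_module"):
        for d in spot_in(c,n)[:3]:
            print(c,n,np.round(d["uv"]),round(d["conf"],2),world(f,*d["uv"]).round(3))
E
```

```text
[ 0.21468585 -0.63973979  0.23056784] [-3.09937906e+00 -5.06169545e-01  2.27929087e-04] [-0.36267169 -0.75117315  1.15050318] 0.08572524496688903 0.0
top round_top [366. 287.] 0.95 [ 0.377 -0.137  0.047]
top round_top [276. 198.] 0.4 [0.543 0.034 0.02 ]
top long_top [257. 198.] 0.79 [0.539 0.072 0.052]
top long_top [198. 261.] 0.7 [0.419 0.18  0.047]
top long_top [188. 185.] 0.64 [0.561 0.203 0.046]
top square_top [295. 195.] 0.61 [ 0.547 -0.001  0.054]
top cradle [277. 207.] 0.73 [0.526 0.033 0.02 ]
top round_module [293. 194.] 0.76 [0.547 0.003 0.053]
top round_module [365. 286.] 0.68 [ 0.379 -0.136  0.047]
top long_module [190. 189.] 0.98 [0.555 0.199 0.045]
top long_module [260. 201.] 0.78 [0.534 0.066 0.054]
top long_module [201. 259.] 0.78 [0.423 0.174 0.046]
top square_module [331. 190.] 0.39 [ 0.558 -0.068  0.053]
scene round_top [278. 216.] 0.73 [0.542 0.011 0.051]
scene round_top [391. 218.] 0.58 [ 0.375 -0.134  0.046]
scene long_top [256. 232.] 0.87 [0.529 0.083 0.051]
scene long_top [198. 261.] 0.82 [0.538 0.213 0.045]
scene long_top [266. 282.] 0.6 [0.411 0.182 0.045]
scene square_top [285. 220.] 0.18 [0.526 0.006 0.046]
scene cradle [276. 249.] 0.75 [0.497 0.066 0.019]
scene round_module [282. 224.] 0.8 [0.527 0.014 0.041]
scene round_module [388. 226.] 0.71 [ 0.372 -0.121  0.035]
scene round_module [300. 210.] 0.7 [ 0.541 -0.058  0.039]
scene long_module [197. 268.] 0.84 [0.535 0.219 0.037]
scene long_module [263. 293.] 0.76 [0.405 0.195 0.034]
scene long_module [260. 242.] 0.61 [0.512 0.09  0.039]
scene square_module [303. 210.] 0.9 [ 0.54  -0.065  0.039]
```

View pics/top0.png

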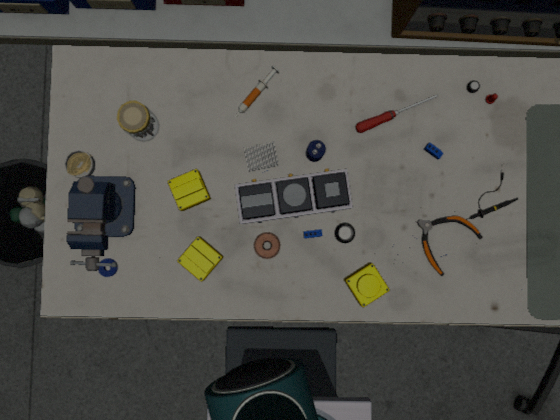

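View pics/scene0.png

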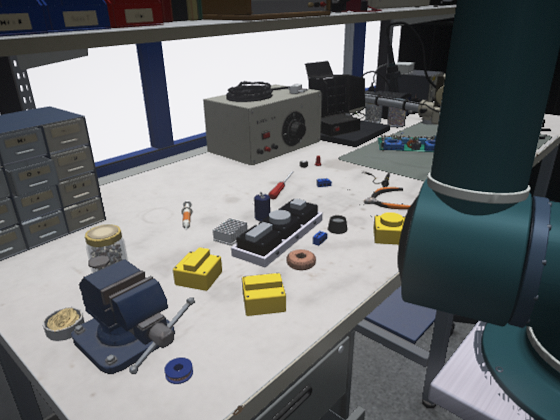

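The top picture shows the cradle with the long key at about (257,201), round at (294,195) and square at (332,190). The yellow look-alikes are clear of it. Next I refine the key centres and work out the shift in tool axes.

```bash
cat >> h.py <<'E'
from scipy.spatial.transform import Rotation as Ro
def keys(f):
    g=f["img"].max(2);out={}
    for n,(u,v) in dict(long=(257,201),round=(294,195),square=(332,190)).items():
        m=np.zeros_like(g);w=14
        m[v-w:v+w,u-w:u+w]=(g[v-w:v+w,u-w:u+w]>80)
        k,l,st,c=cv2.connectedComponentsWithStats(m)
        lab=l[v,u]; out[n]=(c[lab],st[lab],world(f,*c[lab],z=0.052).round(4)) if lab else None
    return out
def delta(t):
    s=observe();return Ro.from_rotvec(s["tool_rot"]).inv().apply(np.array(t)-s["eef_pos"])/0.03
E
python3 - <<'E'
from h import *
f=grab_frame("top");k=keys(f);print(k)
c=f["img"][140:260,220:370];cv2.imwrite("pics/c0.png",cv2.resize(c,None,fx=5,fy=5,interpolation=cv2.INTER_CUBIC))
print(Ro.from_rotvec(observe()["tool_rot"]).as_matrix().round(3))
print(delta([.547,.002,.15]))
E
```

```text
{'long': (array([256.49840256, 199.69329073]), array([243, 193,  28,  15, 313], dtype=int32), array([0.5362, 0.0718, 0.052 ])), 'round': (array([294.2010582 , 194.45767196]), array([284, 184,  22,  22, 378], dtype=int32), array([0.5475, 0.001 , 0.052 ])), 'square': (array([331.71341463, 188.92073171]), array([325, 182,  14,  15, 164], dtype=int32), array([ 0.5595, -0.0697,  0.052 ]))}
[[ 0.948  0.318 -0.   ]
 [ 0.318 -0.948 -0.   ]
 [-0.     0.    -1.   ]]
[ 17.30815243 -16.76189311   2.70915944]
```

View pics/c0.png

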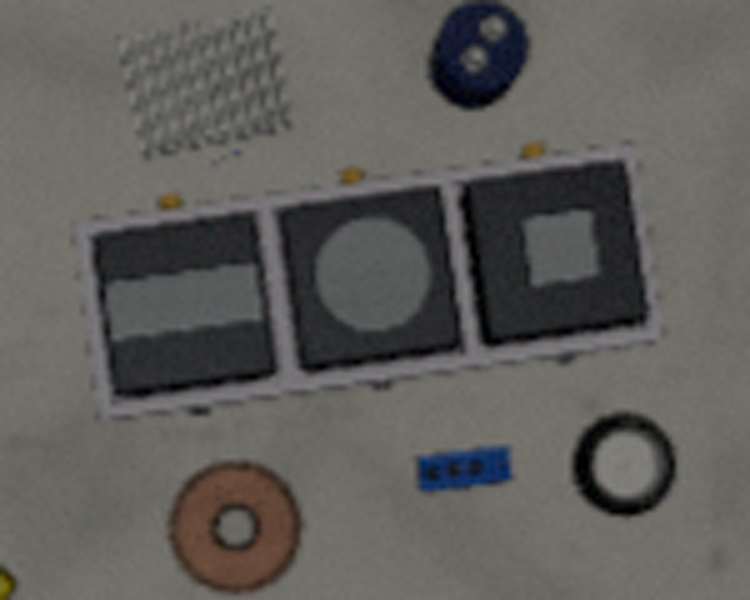

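The crop confirms the order and that the key tops are unobstructed. I shut the fingers and travel at height.

```bash
python3 -m pendant '.5 -.5 0 0 0 0 -1;.7 -.7 0 0 0 0 -1;.7 -.7 0 0 0 0 -1;.7 -.7 0 0 0 0 -1;.7 -.7 0 0 0 0 -1;.7 -.7 0 0 0 0 -1;.7 -.7 0 0 0 0 -1;.7 -.7 0 0 0 0 -1;.7 -.7 0 0 0 0 -1;.7 -.7 0 0 0 0 -1;.7 -.7 0 0 0 0 -1;.7 -.7 0 0 0 0 -1'
python3 -m pendant '.7 -.7 0 0 0 0 -1;.7 -.7 0 0 0 0 -1;.7 -.7 0 0 0 0 -1;.7 -.7 0 0 0 0 -1;.7 -.7 0 0 0 0 -1;.7 -.7 0 0 0 0 -1;.7 -.7 0 0 0 0 -1;.7 -.7 0 0 0 0 -1;.7 -.6 0 0 0 0 -1;.7 -.6 0 0 0 0 -1;.3 -.2 0 0 0 0 -1;0 0 0 0 0 0 -1'
python3 -c "
from h import *
print(delta([.5475,.001,.08]))"
```

```text
time: 1.85
eef_pos: [0.3701, -0.3271, 0.2315]
tool_rot: [3.1, 0.506, 0.0]
contact_force: [0.8, 0.3, 0.7]
width: -0.0002
grip_force: 0.0
time: 2.85
eef_pos: [0.5113, -0.0581, 0.2311]
tool_rot: [-3.1, -0.51, 0.0]
contact_force: [0.2, -0.7, 0.0]
width: -0.0002
grip_force: 0.0
[ 1.77593949 -1.47763102  5.03780983]
```

```bash
python3 -m pendant '.6 -.5 0 0 0 0 -1;.6 -.5 0 0 0 0 -1;.58 -.48 0 0 0 0 -1;0 0 .8 0 0 0 -1;0 0 .8 0 0 0 -1;0 0 .8 0 0 0 -1;0 0 .8 0 0 0 -1;0 0 .8 0 0 0 -1;0 0 .6 0 0 0 -1;0 0 .3 0 0 0 -1;0 0 0 0 0 0 -1;0 0 0 0 0 0 -1'
python3 - <<'E'
from h import *
print(delta([.5475,.001,.08]),observe()["contact_force"])
f=grab_frame("scene");c=f["img"][150:280,210:370];cv2.imwrite("pics/s1.png",cv2.resize(c,None,fx=4,fy=4))
E
```

```text
time: 3.85
eef_pos: [0.5471, -0.0012, 0.0849]
tool_rot: [3.1, 0.506, 0.0]
contact_force: [0.6, 0.7, 0.6]
width: -0.0
grip_force: 0.0
[ 0.03754102 -0.06574649  0.16480581] [0.59704038 0.67074342 0.58359346]
```

View pics/s1.png

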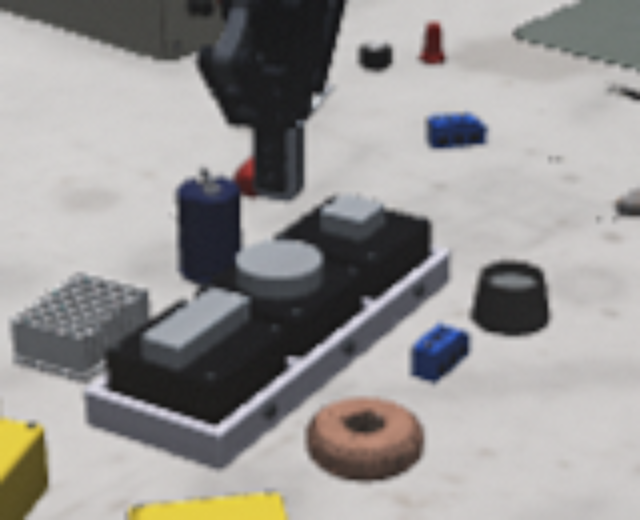

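The shut fingertips (crop 278,195) stand over the round disc (280,268). I descend gently.

```bash
python3 -m pendant '0.04 -.06 .4 0 0 0 -1;0 0 .3 0 0 0 -1;0 0 .15 0 0 0 -1;0 0 .05 0 0 0 -1;0 0 .05 0 0 0 -1;0 0 .05 0 0 0 -1;0 0 .05 0 0 0 -1;0 0 0 0 0 0 -1;0 0 0 0 0 0 -1'
```

```text
time: 4.65
eef_pos: [0.5476, 0.0015, 0.0529]
tool_rot: [3.1, 0.506, 0.0]
contact_force: [-0.6, -0.4, -0.4]
width: 0.0002
grip_force: 0.0
```

```bash
python3 -m pendant '0 0 .04 0 0 0 -1;0 0 .03 0 0 0 -1;0 0 .03 0 0 0 -1;0 0 .03 0 0 0 -1;0 0 0 0 0 0 -1;0 0 0 0 0 0 -1'
```

```text
time: 5.15
eef_pos: [0.5478, 0.0015, 0.0491]
tool_rot: [3.1, 0.506, 0.001]
contact_force: [0.4, 0.3, 3.0]
width: -0.0002
grip_force: 1.6
```

```bash
python3 -m pendant '0 0 .03 0 0 0 -1;0 0 0 0 0 0 -1;0 0 0 0 0 0 -1;0 0 0 0 0 0 -1;0 0 0 0 0 0 -1;0 0 0 0 0 0 -1;0 0 0 0 0 0 -1;0 0 0 0 0 0 -1;0 0 0 0 0 0 -1;0 0 0 0 0 0 -1;0 0 0 0 0 0 -1;0 0 0 0 0 0 -1'
python3 -m pendant '0 0 -.1 0 0 0 -1;0 0 -.2 0 0 0 -1;0 0 -.4 0 0 0 -1;0 0 -.6 0 0 0 -1;0 0 0 0 0 0 -1;0 0 0 0 0 0 -1;0 0 0 0 0 0 -1'
python3 -c "
from h import *
print(delta([.5362,.0718,.057]))"
```

```text
time: 6.15
eef_pos: [0.5476, 0.0015, 0.0481]
tool_rot: [3.1, 0.506, 0.0]
contact_force: [4.3, 0.3, 3.6]
width: 0.0002
grip_force: 2.2
time: 6.73
eef_pos: [0.5473, 0.0015, 0.087]
tool_rot: [-3.1, -0.506, 0.001]
contact_force: [0.3, -0.5, -0.2]
width: 0.0002
grip_force: 0.0
[ 0.39441077 -2.33987284  1.00017879]
```

The round key was held about 4 mm down for over a second, then released. Next is the long key.

```bash
python3 -m pendant '.1 -.6 0 0 0 0 -1;.1 -.6 0 0 0 0 -1;.1 -.6 0 0 0 0 -1;.09 -.54 0 0 0 0 -1;0 0 0 0 0 0 -1;0 0 .4 0 0 0 -1;0 0 .3 0 0 0 -1;0 0 .2 0 0 0 -1;0 0 .1 0 0 0 -1;0 0 .05 0 0 0 -1;0 0 0 0 0 0 -1;0 0 0 0 0 0 -1'
```

```text
time: 7.73
eef_pos: [0.5365, 0.0715, 0.0557]
tool_rot: [3.101, 0.506, 0.0]
contact_force: [-0.2, 0.0, 0.1]
width: -0.0001
grip_force: 0.0
```

```bash
python3 -m pendant '0 0 .05 0 0 0 -1;0 0 .05 0 0 0 -1;0 0 .04 0 0 0 -1;0 0 .04 0 0 0 -1;0 0 .04 0 0 0 -1;0 0 0 0 0 0 -1;0 0 0 0 0 0 -1'
```

```text
time: 8.32
eef_pos: [0.5365, 0.0718, 0.0491]
tool_rot: [3.1, 0.506, 0.001]
contact_force: [0.2, -0.5, 2.9]
width: 0.0002
grip_force: 1.6
```

```bash
python3 -m pendant '0 0 .03 0 0 0 -1;0 0 0 0 0 0 -1;0 0 0 0 0 0 -1;0 0 0 0 0 0 -1;0 0 0 0 0 0 -1;0 0 0 0 0 0 -1;0 0 0 0 0 0 -1;0 0 0 0 0 0 -1;0 0 0 0 0 0 -1;0 0 0 0 0 0 -1;0 0 0 0 0 0 -1;0 0 0 0 0 0 -1'
python3 -m pendant '0 0 -.1 0 0 0 -1;0 0 -.2 0 0 0 -1;0 0 -.5 0 0 0 -1;0 0 -.8 0 0 0 -1;0 0 -.8 0 0 0 -1;0 0 -.8 0 0 0 -1;0 0 -.8 0 0 0 -1;0 0 -.8 0 0 0 -1;0 0 -.4 0 0 0 -1;0 0 0 0 0 0 -1;0 0 0 0 0 0 -1;0 0 0 0 0 0 -1'
python3 - <<'E'
from h import *
f=grab_frame("scene");c=f["img"][150:280,210:370];cv2.imwrite("pics/s2.png",cv2.resize(c,None,fx=4,fy=4))
E
```

```text
time: 9.32
eef_pos: [0.5364, 0.0718, 0.0481]
tool_rot: [3.1, 0.506, 0.0]
contact_force: [2.6, -0.6, 3.5]
width: -0.0002
grip_force: 2.2
time: 10.32
eef_pos: [0.5358, 0.0717, 0.2023]
tool_rot: [-3.1, -0.506, 0.003]
contact_force: [-0.1, 0.1, 0.2]
width: -0.0001
grip_force: 0.0
```

View pics/s2.png

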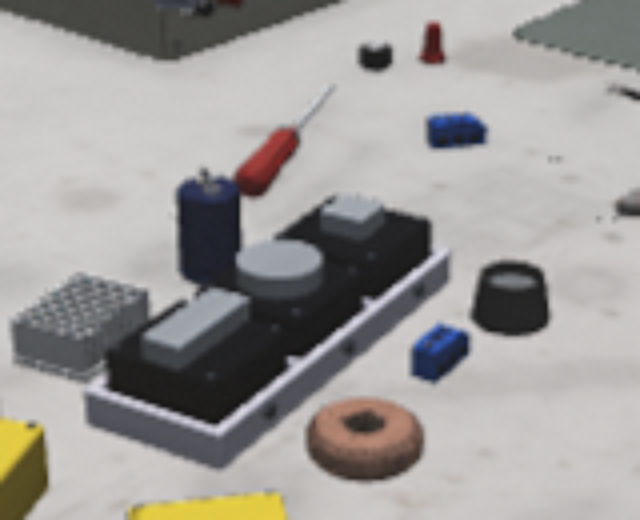

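All the keys are back up: long at (195,325), round at (280,268), square at (350,215). Modules and parts are unmoved and the arm is clear, so I hand in.

```bash
python3 -c "
from workcell import *
print(hand_in())"
```

```text
the job is handed in; nothing more can be done
None
```

I pressed the round key and then the long key about 4 mm each, held each for over a second at about 4 N vertical force and released it, then withdrew; the last picture shows all keys back up and nothing shifted, and the job is handed in (no verdict was returned).

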